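# Set a brush handle into its head and clamp it in the jig

## Robot

A 6-joint arm with a two-finger parallel gripper is mounted at the origin on a cart in front of the work surface, level with it; the furniture and walls round the work are solid. World frame = base frame: x ahead of the robot, y to its left, z up, the work surface at z = 0. Lengths are in m, angles in rad, forces in N, time in s.
With the tool pointing down it reaches from about 0.25 to 0.775 m from the base axis. Payload 4 kg.
Tool frame: the origin (TCP) lies at the very end of the fingers, on their centre line; the grasp point (between the pads) lies 19 mm behind it; z points along the fingers, y is the line along which they close (so a half turn about z gives the same grasp; the last joint's range is limited). The gripper opens to 94 mm and grips with 3 to 60 N. Pads are 16 mm wide; open, the fingers measure 119 mm over their backs; the gripper's body (75 mm by 177 mm) begins 78 mm behind the grasp point.
Start: joints at [-1.302, 0.087, 1.371, -0, 1.684, -0.103], TCP at [0.2, -0.512, 0.206] pointing down, gripper open.
Joint ranges: [-3.1, 3.1], [-0.76, 2.03], [0.27, 2.55], [-1.08, 4.22], [0.17, 2.65], [-2.57, 2.57]. Speed limits (rad/s): [2.79, 2.79, 3.14, 3.14, 3.14, 3.14].

## Interface

Orientations are given as [roll, pitch, yaw] about the fixed x, y, z axes, in that order (R = Rz(yaw) Ry(pitch) Rx(roll)).
In Python, from bench import robot gives the robot as it stands. The module is installed in compiled form; this text tells all that it offers.
- The arm moves only by the tool move_arm, never from a script. Its argument "deltas" is one flat list of numbers, 7 for each row, row after row: the turn, a rotation vector about the tool's x, y, z in rad, then the shift along the tool's x, y, z in cm, then the closure, from -1 (fully open) to 1 (shut). A call has 1 to 8 rows; each row is the pose to reach, as a shift and turn from the pose commanded when the call began, along the tool's axes at that moment; what a row does not reach only later rows make up. A row lasts 1/10 s, in which the tool goes at most 50 mm and 8.59 degrees, less where a joint would pass 70% of its speed; a pose out of reach is approached as far as the arm can. A call with a gripper value outside its range is refused whole. The fingers move at their own pace and stop on an object; the grip force is fixed at half the most. Time passes only in rows, so rows that repeat a pose let the fingers close. It gives the time, the measured TCP pose, the force, the opening and the grip force at its end, in the units of the state.
- robot.get_obs(): the state, without advancing time (a new reading comes with each control period).
- robot.snapshot(name): name is "scene" or "top"; returns a dict with "image" (384x512x3 uint8, red, green, blue), "depth" (384x512 float32, m along the optical axis (not along the pixel's ray), 0 where there is no reading), "fov_y" (degrees; the focal length in pixels is half the picture's height over the tangent of half this angle, whatever the lens; pixels are square), "cx", "cy" (the principal point, pixels), "origin" and "orientation" of the camera in the world. Camera axes: x right, y up, looking along -z (the intrinsics and any distortion apply to the point x, -y, -z); pixel columns grow to the right and rows downward; lengths in m; the calibration is good to about 2 mm. A picture is of the moment at which its call begins.
- robot.close_job(): hands the job in; it is judged then, once.
The state is a dict: "time": time; "joint_positions": joint angles; "qvel": joint speeds; "joint_torque": joint torques, N m; "tool_pos": TCP position; "ee_rot": TCP orientation; "wrist_force": force on the tool from outside, world axes, zero at the start; "wrist_torque": the same for the moment, N m; "width": finger opening in m; "finger_force": force on a finger pad.
Only numpy, scipy, OpenCV 4.12 (cv2) and the standard library are available. Lean on these libraries where they do the work, as an engineer would, in place of code of your own. Each camera call takes 0.05 s, during which the arm holds its last target. There are 200 camera calls.

## Task

Fit the tenoned handle to the brush head for gluing: take the handle with the thin stub (tenon) at one end off the rest, lay it in the jig's V-blocks with the tenon towards the brush head, push it along the Vs until its shoulder sits fully home on the ferrule, and bed it there with a firm push of about 1.5 kg. Then swing the clamp strap over and press its tab down until the spring hook snaps over it, and leave it latched. Never push the handle with more than 2 kg or press the strap with more than 1.5 kg, lay the handle down gently, and leave the spare handle and the other things alone.

Things in the scene. Friction and masses are not known exactly. Their poses are not given: they have to be found in the camera images.
- jig: Gluing jig fixed to the bench: reddish-brown wooden base 132 x 236 x 16 mm. Origin on the table under the V axis, which runs along the jig's y, level, 48 mm above the table. Brush head at the -y end, strap hinge on the +x side (away from the robot), spring catch on the -x side. The wooden cradle round the ferrule is 52 mm wide, up to 67 mm high, at y = -90..-76 mm.
- vblocks: The jig's two steel V-blocks (90 degree V, 44 mm wide, tops 45 mm above the table), fixed; origin and axes as the jig's. They stand at y = -48..-20 mm and y = 36..58 mm; between them, over the base's top (16 mm), is a 56 mm gap where fingers fit on both sides of a handle.
- ferrule_mouth (a point): Centre of the ferrule's mouth, on the V axis at y = -68 mm of the jig, 48 mm above the table; axes as the jig's: the handle goes in towards -y. 18.4 mm wide inside, 26 mm outside, 24 mm deep. A light push fit: once the tenon is about 9 mm inside, the springy seam takes 2 to 7 N to slide on; when the shoulder meets the rim it stops hard.
- brush_head: Brush head held in the jig: bright metal ferrule 26 mm in diameter and 24 mm long, pale bristles behind it; origin at the middle of the ferrule's mouth, axes as the jig's.
- handle: The handle to use: pale wooden cylinder 26 mm in diameter, body 140 mm long with a round tail, at the other end a flat shoulder and a tenon 16 mm in diameter, 18 mm long (158 mm in all), about 90 g. Origin on its axis at the middle of the 140 mm body; x along the axis towards the tenon. It lies in one of the two places of the rest, axis 40 mm above the table.
- shoulder (a point): Centre of the handle's flat shoulder, on its axis 70 mm from the handle's origin towards the tenon; the tenon's tip is 18 mm further. Fully home, this point is at the ferrule mouth.
- spare: Plain spare handle of the same wood and diameter, 140 mm long, both ends rounded, no tenon; it stays in the other place of the rest. Origin at its middle, on the axis.
- rest: Dark wooden rest, 122 x 104 mm, fixed; origin under its middle. Two handle places at x = -37.5 and +37.5 mm: handles lie along its y, tenon towards -y, in notches at y = -51..-39 and 39..51 mm; between these a handle is free on both sides (nothing higher than 10 mm).
- strap (a joint): Angle of the clamp strap (rad): about 0 latched, level over the V axis, pointing to the jig's -x; 1.57 upright; starts leaning back at 2.1 to 2.4. Stiff hinge: stays where left, 1 to 2 N at the tab swings it. Over the last 0.25 rad pad and hook resist with 2 to 9 N at the tab. Where it latches depends on how high the hook was set: -0.1 to 0.1. Let go short of that, it springs up by 0.03 or more.
- strap_hinge (a point): Hinge axis of the strap, parallel to the jig's y, at the strap's mid thickness: 38 mm towards the jig's +x, 33 mm towards -y, 70 mm above the table.
- strap_tab (a point): Middle of the outer (closed: upper) face of the ribbed tab at the strap's free end, 118 mm from the hinge; tab 34 x 26 mm, strap 18 mm wide, 6 mm thick, ending 133 mm from the hinge. The hook comes up through a slot 76 to 99 mm from the hinge, up to 95 mm above the table, so press on the tab, outside the slot. At strap angle 0 this face is 73 mm above the table.
- pad: Round black pressure pad, 18 mm wide, sprung (2.2 N/mm), under the strap 38 mm from its hinge; it bears on the handle over the V-block next to the brush head, and presses on it with 6 to 26 N when the strap is latched.
- gesso_jar: Open white jar of primer, 54 mm wide, 95 mm high, behind and between jig and rest; leave alone.
- celadon_bowl: Small pale green bowl, 89 mm wide, 47 mm high, behind the jig; leave alone.
- cork_block: Cork sanding block, 33 x 46 x 42 mm, left of the jig; leave alone.
- catch_post: Fixed post of the catch, 60 mm to the jig's -x side, opposite the strap hinge; origin on the table under the V axis. Its hook carrier is clamped in a slot, up to 8 mm above or below the middle, differently each time. When the tab is pressed, the strap's cross pin pushes the sprung hook aside, the hook snaps over it, and 1.2 mm lower the pin meets a hard seat on the carrier: stop there.
Things that resemble listed ones, but are neither listed nor needed, are in the scene too. Leave any turquoise look-alike of the handle alone.

How it is judged:
On the way:
1. the handle lies in the V-blocks, strap open, its shoulder bedded on the ferrule with a push of more than 6 N (distance between shoulder and ferrule_mouth below 0.003 m and angle between the x axis of handle and the y axis of jig, either way round below 0.04 rad and contact force between handle and brush_head above 6 N and value of joint strap above 0.5 rad), for 0.1 s.
At the end, for the whole second after the job is handed in: handle at rest in both Vs, along their axis within 0.03 rad, its shoulder within 1.5 mm of the ferrule's mouth along the axis (2 mm in all); strap down (below 0.12 rad) and held by its hook, so that the pad presses on the handle with over 6 N; spare handle within 20 mm of its place (y of shoulder in the frame of ferrule_mouth below 0.0015 m and distance between shoulder and ferrule_mouth below 0.002 m and angle between the x axis of handle and the y axis of jig, either way round below 0.03 rad and value of joint strap below 0.12 rad and contact force between pad and handle above 6 N and linear speed of handle below 0.01 m/s and distance of spare from where it was at the start of the episode below 0.02 m); the robot touches nothing.
It fails at once if the ferrule is pushed with more than 25 N (contact force between handle and brush_head above 25 N).
It fails at once if the handle is pressed or dropped into the V-blocks with more than 45 N (contact force between handle and vblocks above 45 N).
It fails at once if the catch is forced with more than 24 N (contact force between catch_post and anything else above 24 N).
It fails at once if the spare handle is moved by more than 20 mm (distance of spare from where it was at the start of the episode above 0.02 m).
It fails at once if a bystander (jar, bowl or cork block) is moved by more than 30 mm (distance of any of gesso_jar, celadon_bowl, cork_block from where it was at the start of the episode above 0.03 m).
It also fails if it takes over 72 s, if anything falls off the work surface, if the arm or the gripper's body presses on something with over 40 N, if the wrist force passes 120 N, or if a joint passes its speed limit or range.

## Working session

There is one attempt and no reset: what is moved stays moved. The work goes in short steps, Python scripts to look and compute and a tool call to move; the robot and the scene stay as the last step left them, time stands still between calls to the robot, and variables do not carry over. Pictures are saved under pics/ and viewed, at most 10 in all, crops included, and the job is handed in when it is done.

Besides the shell and the picture viewer there is one more tool, called after "Emit:" as name(argument=value, ...) on one line, values as JSON. move_arm: Moves the arm, as the interface text tells. Its arguments: {"type":"object","properties":{"deltas":{"type":"array","items":{"type":"number"}}},"required":["deltas"]}

```bash
ls; mkdir -p pics; cat > h.py <<'E'
import numpy as np, cv2
from bench import robot
from scipy.spatial.transform import Rotation as R
def snap(name):
    s=robot.snapshot(name); return s
def geom(s):
    H,W=s['depth'].shape; f=H/2/np.tan(np.radians(s['fov_y'])/2)
    o=np.array(s['orientation'],float)
    Rm=o if o.shape==(3,3) else (R.from_euler('xyz',o).as_matrix() if o.size==3 else R.from_quat(o).as_matrix())
    return f,Rm,np.array(s['origin'])
def cloud(s):
    f,Rm,o=geom(s); d=s['depth']; v,u=np.mgrid[:d.shape[0],:d.shape[1]]
    P=np.stack([(u-s['cx'])/f*d,-(v-s['cy'])/f*d,-d],-1)@Rm.T+o
    P[d==0]=np.nan
    return P
def save(s,n,crop=None,k=1):
    im=s['image'][:,:,::-1]
    if crop: im=im[crop[1]:crop[3],crop[0]:crop[2]]
    cv2.imwrite('pics/'+n,cv2.resize(im,None,fx=k,fy=k,interpolation=cv2.INTER_CUBIC))
E
python3 - <<'E'
from h import *
a=snap('scene');b=snap('top')
for s in(a,b): print({k:v for k,v in s.items() if k not in('image','depth')})
np.save('a.npy',a,allow_pickle=True);np.save('b.npy',b,allow_pickle=True)
save(a,'s0.png');save(b,'t0.png',k=1.5)
print(robot.get_obs())
E
```

```text
pics
{'fov_y': 47.39462210878972, 'cx': 256.0514569149185, 'cy': 188.00244244727347, 'origin': array([-0.22746234,  0.72011454,  1.09402171]), 'orientation': array([ 0.84853936,  0.00939274, -2.33914491])}
{'fov_y': 43.466226066015196, 'cx': 255.77165206313805, 'cy': 191.52592605259167, 'origin': array([ 0.26053902, -0.13504516,  1.72480506]), 'orientation': array([ 0.2085816 , -0.00496158, -1.41710103])}
{'time': 0.1, 'joint_positions': array([-1.30208595e+00,  8.78619693e-02,  1.37206888e+00, -1.07633491e-05,
        1.68358426e+00, -1.03075945e-01]), 'qvel': array([-0.00234711, -0.00217187, -0.00267676,  0.00035157,  0.00048801,
       -0.0003117 ]), 'joint_torque': array([ 3.30292190e-03, -3.41250730e+01, -3.03301442e+01,  7.21360627e-02,
        3.03547585e-02, -9.88072975e-05]), 'tool_pos': array([ 0.19968064, -0.51195727,  0.20444903]), 'ee_rot': array([-3.13967929e+00, -1.87168302e-04,  3.71784937e-01]), 'wrist_force': array([-0.55088472,  1.18975121,  0.2237728 ]), 'wrist_torque': array([ 0.04199659, -0.0020985 , -0.03682609]), 'finger_force': 0.0, 'width': 0.09406393496925258}
```

View pics/s0.png

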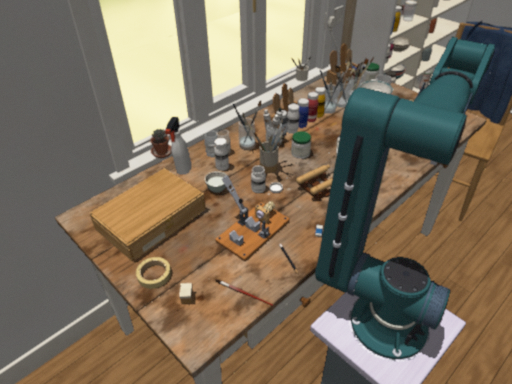

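View pics/t0.png

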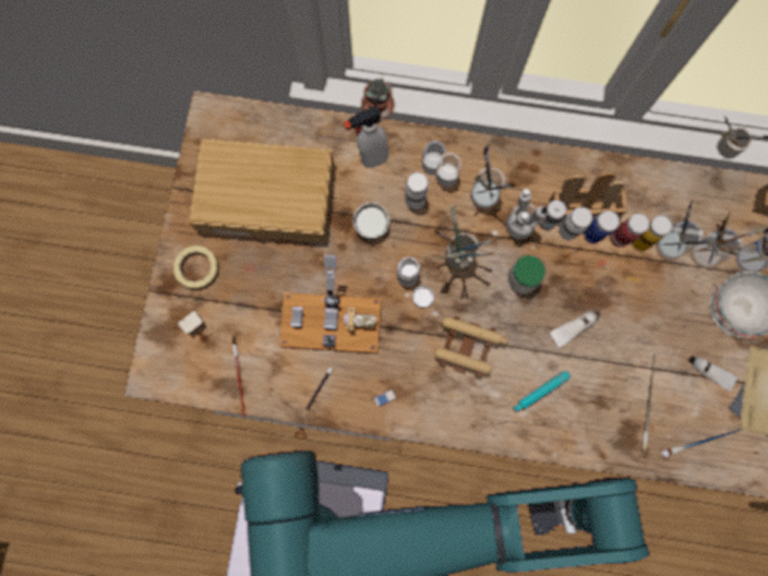

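The scene view shows the jig at about (252,230) and the rest at (318,180). In the top view (pixels at 1.5x) the jig is at (330,322), the handles at (474,331) and (463,361), and the turquoise decoy at (542,391). Next I'll build metric clouds and take a close crop.

```bash
python3 - <<'E'
from h import *
b=np.load('b.npy',allow_pickle=True).item();a=np.load('a.npy',allow_pickle=True).item()
save(b,'t1.png',(180,160,350,260),4.6)
P=cloud(b);Q=cloud(a)
hsv=cv2.cvtColor(b['image'],cv2.COLOR_RGB2HSV)
# table check
print('table z',np.nanmedian(P[245:255,200:300,2]))
def rep(P,u0,v0,u1,v1,zlo,zhi,nm):
    p=P[v0:v1,u0:u1].reshape(-1,3); m=(p[:,2]>zlo)&(p[:,2]<zhi)
    m0=m.sum(); p=p[m]; c=np.median(p,0); r=cv2.minAreaRect((p[:,:2]*1000).astype(np.float32))
    print(nm,m0,c.round(4),[np.round(x,1) for x in r]); return p
rep(P,280,205,345,255,.03,.08,'rest+handles')
rep(P,280,205,345,255,.046,.065,'handles')
rep(P,185,193,257,237,.01,.024,'jigbase')
h=hsv[193:237,185:257]; m=(h[...,0]<18)&(h[...,1]>130)
p=P[193:237,185:257][m]; p=p[(p[:,2]>.008)&(p[:,2]<.025)]
r=cv2.minAreaRect((p[:,:2]*1000).astype(np.float32)); print('base col',r,np.median(p[:,2]))
E
```

```text
table z -8.984148125190661e-05
rest+handles 667 [ 0.5248 -0.305   0.0482] [array([ 506.4, -308.8]), array([157.4, 120.2]), np.float64(82.5)]
handles 425 [ 0.5282 -0.305   0.0508] [array([ 510.3, -309.2]), array([152.4, 105.5]), np.float64(80.8)]
jigbase 1703 [0.5057 0.0417 0.0161] [array([516.6,  29.7]), array([142.4, 244.7]), np.float64(8.6)]
base col ((516.3350219726562, 26.910614013671875), (136.12344360351562, 236.73631286621094), 6.991044044494629) 0.01579869424527014
```

View pics/t1.png

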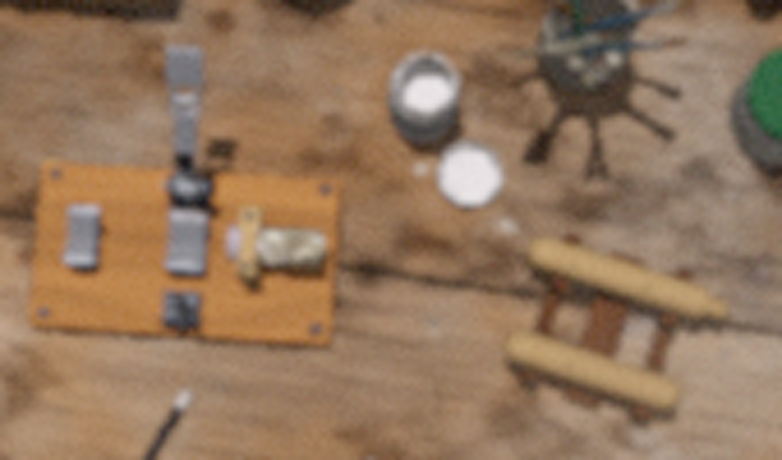

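The crop shows the far handle at crop (535,250)-(725,310), with its tenon stub at the right end; the near one is plain. The jig's V-blocks are at (83,237) and (187,240), with the ferrule at about (235,240). Next I'll measure the axes.

```bash
python3 - <<'E'
from h import *
b=np.load('b.npy',allow_pickle=True).item();a=np.load('a.npy',allow_pickle=True).item()
P=cloud(b);Q=cloud(a)
for nm,s,C in(('top',b,P),('scene',a,Q)):
    hsv=cv2.cvtColor(s['image'],cv2.COLOR_RGB2HSV)
    x,y,z=C[...,0],C[...,1],C[...,2]
    reg=(abs(x-.52)<.13)&(abs(y-.03)<.16)
    m=reg&(z>.008)&(z<.022)&(hsv[...,0]<18)&(hsv[...,1]>120)
    r=cv2.minAreaRect((C[m][:,:2]*1000).astype(np.float32)); print(nm,'base',np.round(r[0],1),np.round(r[1],1),round(r[2],2),np.median(z[m]).round(4))
    # vblock tops etc.
    m=(reg&(z>.034)&(z<.052)).astype(np.uint8)
    n,l,st,ce=cv2.connectedComponentsWithStats(m)
    for i in range(1,n):
        if st[i,4]>8: 
            p=C[l==i]; r=cv2.minAreaRect((p[:,:2]*1000).astype(np.float32)); print('  ',st[i],np.round(r[0],1),np.round(r[1],1),round(r[2],1),np.median(p[:,2]).round(4))
    # handles
    reg=(abs(x-.52)<.1)&(abs(y+.31)<.12)&(z>.046)&(z<.058)
    n,l,st,ce=cv2.connectedComponentsWithStats(reg.astype(np.uint8))
    for i in range(1,n):
        if st[i,4]>20:
            p=C[l==i]; c=p[:,:2].mean(0); w,v=np.linalg.eigh(np.cov(p[:,:2].T)); d=v[:,1]*-np.sign(v[1,1]); t=(p[:,:2]-c)@d; n2=(p[:,:2]-c)@[-d[1],d[0]]
            print('  handle',st[i],c.round(4),'yaw tenon dir',np.degrees(np.arctan2(d[1],d[0])).round(2),'t',t.min().round(4),t.max().round(4),'n',n2.min().round(4),n2.max().round(4),'zmax',np.percentile(p[:,2],95).round(4))
E
```

```text
top base [532.3   6.1] [165.6 293.3] 8.3 0.0155
   [195 205   6   6  28] [525.4 106.5] [18.6 19.2] 9.4 0.0423
   [216 206   9  13  84] [521.2  25.8] [44.8 27.1] 4.1 0.0413
   [194 212   7   6  30] [499.6 104.7] [20.2 17.9] 87.5 0.0428
   [215 227   7   4  16] [462.1  21.5] [10.5 20. ] 22.9 0.0434
  handle [295 212  40  17 201] [ 0.5442 -0.308 ] yaw tenon dir -98.9 t -0.0695 0.0706 n -0.0134 0.0121 zmax 0.0565
  handle [291 232  37  17 188] [ 0.47   -0.2988] yaw tenon dir -100.1 t -0.0682 0.0655 n -0.0117 0.012 zmax 0.056
scene base [517.4  27.7] [135.9 239.7] 5.74 0.0153
   [256 182   7   6  22] [ 642.7 -121.6] [21.1  9.7] 62.8 0.0442
   [269 206   6   6  10] [517.3 -60.2] [ 4.2 27.4] 13.0 0.0478
   [256 210  14  10  52] [522.6 -17. ] [51.4 19.8] 20.1 0.0438
   [245 213  10  12  59] [542.1  20.5] [27.5 43.5] 53.2 0.0406
   [240 217   4   5  14] [558.1  42.2] [15.3  4.6] 10.5 0.0429
   [253 222   8   7  36] [506.3  24.1] [17.2 28.5] 1.5 0.0411
   [262 227   8   7  30] [465.9  21.5] [22.9 21.3] 41.1 0.043
   [230 231   8   8  42] [526.6 106.9] [19.7 22.5] 10.2 0.0395
   [236 236   8   7  29] [499.4 105.6] [17.1 23.2] 17.5 0.0419
  handle [297 165  32  16 138] [ 0.5436 -0.3061] yaw tenon dir -98.88 t -0.0703 0.0808 n -0.0136 0.0119 zmax 0.0553
  handle [311 178  22  15 103] [ 0.4739 -0.2761] yaw tenon dir -98.99 t -0.0511 0.0561 n -0.0115 0.0124 zmax 0.0539
```

```bash
cat >> h.py <<'E'
def go(x,y,z,yaw):
    o=robot.get_obs(); Rc=R.from_euler('xyz',o['ee_rot']); Rt=R.from_euler('xyz',[np.pi,0,np.radians(yaw)])
    print('t',round(o['time'],2),'pos',o['tool_pos'].round(4),'rot',o['ee_rot'].round(4),'F',o['wrist_force'].round(2),'w',round(o['width'],4))
    print('turn',(Rc.inv()*Rt).as_rotvec().round(3),'shift cm',(Rc.inv().apply(np.array([x,y,z])-o['tool_pos'])*100).round(2))
E
python3 -c "
from h import *
go(.543,-.312,.15,81.1)"
```

```text
t 0.1 pos [ 0.1997 -0.512   0.2044] rot [-3.1397e+00 -2.0000e-04  3.7180e-01] F [-0.55  1.19  0.22] w 0.0941
turn [-2.000e-03 -1.000e-03 -1.044e+00] shift cm [39.25 -6.15  5.46]
```

Emit:
move_arm(deltas=[0,0,-0.15,5,-0.8,0.5,-0.28,0,0,-0.3,10,-1.6,1,-0.28,0,0,-0.45,15,-2.4,1.5,-0.28,0,0,-0.6,20,-3.2,2,-0.28,0,0,-0.75,25,-4,2.5,-0.28,0,0,-0.9,30,-4.7,3.5,-0.28,0,0,-1.044,35,-5.5,4.5,-0.28,0,0,-1.044,39.25,-6.15,5.4,-0.28])

```text
time: 0.9
tool_pos: [0.5433, -0.3118, 0.1509]
ee_rot: [-3.141, 0.0, 1.418]
wrist_force: [0.6, -0.7, 0.2]
width: 0.0602
finger_force: 0.0
```

Emit:
move_arm(deltas=[0,0,0,0,0,0,-0.28,0,0,0,0,0,0,-0.28,0,0,0,0,0,0,-0.28])

```text
time: 1.2
tool_pos: [0.5412, -0.3139, 0.1518]
ee_rot: [-3.141, 0.0, 1.415]
wrist_force: [-0.8, -0.4, 0.3]
width: 0.0601
finger_force: 0.0
```

```bash
python3 -c "
from h import *
go(.543,-.312,.021,81.1)
s=snap('scene');save(s,'s1.png',(215,110,375,260),4)
b=snap('top');np.save('b1.npy',b,allow_pickle=True)
"
```

```text
t 1.2 pos [ 0.5412 -0.3139  0.1518] rot [-3.1410e+00  5.0000e-04  1.4149e+00] F [-0.79 -0.36  0.28] w 0.0601
turn [-0.001  0.    -0.001] shift cm [ 0.22  0.16 13.08]
```

View pics/s1.png

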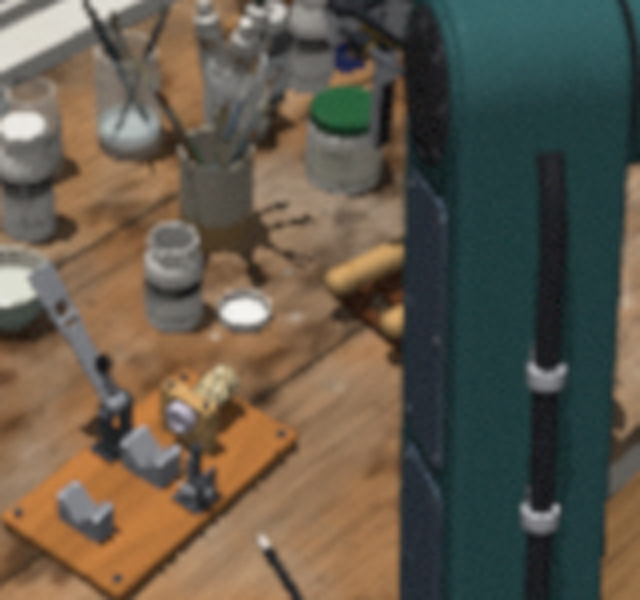

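This scene crop shows the jig in full: V-blocks at (85,510) and (150,455), ferrule mouth at (180,418), the strap leaning back towards (45,280), and the catch at (198,490). The arm hides most of the rest. Descending onto the handle.

Emit:
move_arm(deltas=[0,0,0,0.2,0.16,3.5,-0.28,0,0,0,0.2,0.16,7,-0.28,0,0,0,0.2,0.16,10,-0.28,0,0,0,0.2,0.16,12,-0.28,0,0,0,0.2,0.16,13,-0.28,0,0,0,0.2,0.16,13,-0.28,0,0,0,0.2,0.16,13,-0.28])

```text
time: 2.0
tool_pos: [0.5442, -0.3126, 0.0233]
ee_rot: [3.139, 0.001, 1.415]
wrist_force: [0.1, -0.6, 0.1]
width: 0.0601
finger_force: 0.0
```

Emit:
move_arm(deltas=[0,0,0,0,0,0,0.3,0,0,0,0,0,0,0.6,0,0,0,0,0,0,0.6,0,0,0,0,0,0,0.6,0,0,0,0,0,0,0.6])

```text
time: 2.5
tool_pos: [0.546, -0.312, 0.0229]
ee_rot: [3.136, 0.001, 1.416]
wrist_force: [2.4, 0.4, 1.0]
width: 0.0254
finger_force: 30.0
```

Emit:
move_arm(deltas=[0,0,0,0,0,-1,0.6,0,0,0,0,0,-3,0.6,0,0,0,0,0,-6,0.6,0,0,0,0,0,-10,0.6,0,0,0,0,0,-14,0.6,0,0,0,0,0,-17.5,0.6,0,0,0,0,0,-17.5,0.6])

```text
time: 3.2
tool_pos: [0.5457, -0.3131, 0.2045]
ee_rot: [3.131, 0.006, 1.416]
wrist_force: [0.3, 0.4, -0.1]
width: 0.0253
finger_force: 30.0
```

```bash
python3 -c "
from h import *
b=np.load('b.npy',allow_pickle=True).item();a=np.load('a.npy',allow_pickle=True).item()
for s in(a,b):
    C=cloud(s);x,y,z=C[...,0],C[...,1],C[...,2]
    m=(x>.38)&(x<.66)&(y>-.35)&(y<.2)&(z>.12)&(z<.6)
    for i in np.argsort(-z[m])[:60:6]: print(C[m][i].round(3))
go(.5153,.0811,.2,96.3)"
```

```text
[ 0.656 -0.252  0.193]
[0.638 0.037 0.177]
[0.634 0.037 0.175]
[0.633 0.046 0.172]
[0.629 0.032 0.17 ]
[0.633 0.025 0.168]
[0.63  0.041 0.166]
[0.627 0.039 0.163]
[0.624 0.041 0.162]
[0.621 0.049 0.159]
[ 0.652 -0.251  0.195]
[0.636 0.029 0.179]
[ 0.659 -0.266  0.176]
[0.635 0.045 0.174]
[0.632 0.025 0.172]
[0.63  0.042 0.17 ]
[0.632 0.029 0.168]
[0.629 0.031 0.166]
[0.627 0.048 0.162]
[0.624 0.031 0.159]
t 3.2 pos [ 0.5457 -0.3131  0.2045] rot [3.1313 0.0057 1.4157] F [ 0.26  0.36 -0.12] w 0.0253
turn [ 0.01   0.007 -0.265] shift cm [38.47 -9.1   0.14]
```

Emit:
move_arm(deltas=[0,0,-0.04,4,-1,0,0.6,0,0,-0.08,9,-2.1,0,0.6,0,0,-0.12,14,-3.3,0,0.6,0,0,-0.16,19,-4.5,0,0.6,0.01,0.007,-0.2,24,-5.7,0,0.6,0.01,0.007,-0.23,29,-6.9,0,0.6,0.01,0.007,-0.25,34,-8,0,0.6,0.01,0.007,-0.265,37.5,-8.9,0,0.6])

```text
time: 4.0
tool_pos: [0.5121, 0.0748, 0.1951]
ee_rot: [-3.129, -0.008, 1.682]
wrist_force: [1.5, 0.7, 0.1]
width: 0.0252
finger_force: 30.0
```

Emit:
move_arm(deltas=[0,0,0,1,-0.2,0,0.6,0,0,0,1,-0.2,0,0.6,0,0,0,1,-0.2,0,0.6,0,0,0,1,-0.2,0,0.6])

```text
time: 4.4
tool_pos: [0.5108, 0.0808, 0.1964]
ee_rot: [-3.132, -0.007, 1.678]
wrist_force: [0.0, -0.2, -0.3]
width: 0.0253
finger_force: 30.0
```

```bash
python3 - <<'E'
from h import *
go(.5153,.0811,.08,96.3)
s=snap('scene');save(s,'s2.png',(205,150,315,260),5)
b=snap('top');save(b,'t2.png',(180,180,280,250),6)
np.save('a2.npy',s,allow_pickle=True);np.save('b2.npy',b,allow_pickle=True)
E
```

```text
t 4.4 pos [0.5108 0.0808 0.1964] rot [-3.1317 -0.0074  1.6784] F [ 0.02 -0.15 -0.35] w 0.0253
turn [-0.01  -0.007 -0.002] shift cm [-0.1   0.57 11.63]
```

View pics/s2.png

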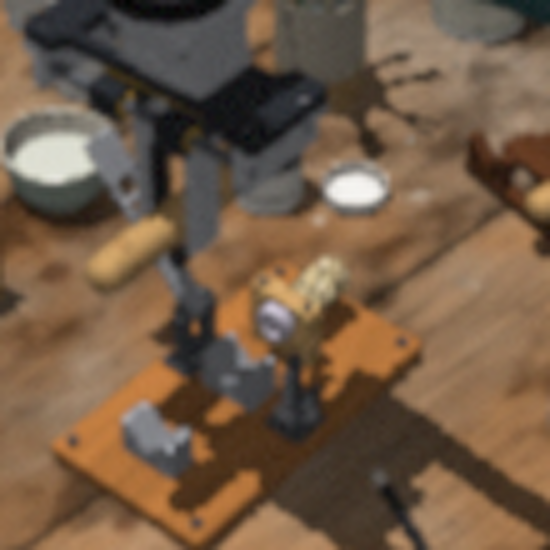

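The crop shows the handle held with its tail at (100,275) and the gripper clear of the strap. The ferrule mouth, purplish, is at (275,322), and both Vs are free. Next I'll check the handle's alignment in the grip and the mouth position.

```bash
python3 - <<'E'
from h import *
a=np.load('a2.npy',allow_pickle=True).item();b=np.load('b2.npy',allow_pickle=True).item()
ey=np.array([-np.sin(np.radians(6.3)),np.cos(np.radians(6.3))]); ex=np.array([ey[1],-ey[0]]); O=np.array([.5177,.0592])
def J(p): q=p[...,:2]-O; return np.stack([q@ex,q@ey,p[...,2]],-1)
for s in(a,b):
    C=cloud(s);h=cv2.cvtColor(s['image'],cv2.COLOR_RGB2HSV)
    j=J(C); 
    m=(abs(j[...,0])<.025)&(j[...,1]>-.08)&(j[...,1]<.13)&(abs(j[...,2]-.215)<.022)&(h[...,1]>70)&(h[...,0]<25)
    p=j[m]; print('handle',m.sum(),p.min(0).round(4),p.max(0).round(4))
    for lo in np.arange(-.06,.11,.02):
        k=(p[:,1]>lo)&(p[:,1]<lo+.02)
        if k.sum()>3: print('  y',lo.round(2),'n',k.sum(),'x range',p[k,0].min().round(4),p[k,0].max().round(4),'ztop',np.percentile(p[k,2],90).round(4))
C=J(cloud(a)); print('mouth patch', np.nanmedian(C[211:218,257:264].reshape(-1,3),0).round(4))
f,Rm,o=geom(a)
for u,v in((260,214.4),): 
    d=Rm@np.array([(u-a['cx'])/f,-(v-a['cy'])/f,-1]); print('ray@z.048',J((o+d*(.048-o[2])/d[2])[None]).round(4))
E
```

```text
handle 232 [-0.0199 -0.0212  0.1985] [0.0206 0.0988 0.237 ]
  y -0.02 n 21 x range -0.0187 -0.0042 ztop 0.2254
  y 0.0 n 11 x range -0.0172 0.0119 ztop 0.2344
  y 0.02 n 42 x range -0.0199 0.0206 ztop 0.2265
  y 0.04 n 48 x range -0.0179 0.0058 ztop 0.2271
  y 0.06 n 50 x range -0.0179 0.0032 ztop 0.2273
  y 0.08 n 59 x range -0.0181 0.0064 ztop 0.2268
handle 168 [-0.0183 -0.0588  0.2084] [0.0067 0.096  0.2326]
  y -0.06 n 34 x range -0.0158 0.0016 ztop 0.2237
  y -0.04 n 49 x range -0.0183 0.0053 ztop 0.228
  y -0.02 n 48 x range -0.0178 0.0048 ztop 0.2284
  y 0.08 n 36 x range -0.0167 0.0067 ztop 0.229
mouth patch [ 0.0006 -0.0736  0.0502]
ray@z.048 [[ 0.0008 -0.0732  0.048 ]]
```

Emit:
move_arm(deltas=[-0.01,-0.007,0,0,0.53,1,0.6,-0.01,-0.007,0,0,0.53,4,0.6,-0.01,-0.007,0,0,0.53,7.5,0.6,-0.01,-0.007,0,0,0.53,11,0.6,-0.01,-0.007,0,0,0.53,13,0.6,-0.01,-0.007,0,0,0.53,14,0.6,-0.01,-0.007,0,0,0.53,14,0.6,-0.01,-0.007,0,0,0.53,14,0.6])

```text
time: 5.3
tool_pos: [0.5157, 0.0836, 0.058]
ee_rot: [3.139, -0.001, 1.68]
wrist_force: [-0.3, 0.2, -0.2]
width: 0.0254
finger_force: 30.0
```

```bash
python3 - <<'E'
from h import *
go(.5158,.0811,.033,96.3)
E
```

```text
t 5.3 pos [0.5157 0.0836 0.058 ] rot [ 3.1385e+00 -1.0000e-03  1.6800e+00] F [-0.27  0.19 -0.24] w 0.0254
turn [ 0.003 -0.001 -0.001] shift cm [-0.25 -0.02  2.5 ]
```

Emit:
move_arm(deltas=[0,0,0,-0.25,0,0.5,0.6,0,0,0,-0.25,0,1,0.6,0,0,0,-0.25,0,1.4,0.6,0,0,0,-0.25,0,1.7,0.6,0,0,0,-0.25,0,1.9,0.6,0,0,0,-0.25,0,2.1,0.6,0,0,0,-0.25,0,2.2,0.6,0,0,0,-0.25,0,2.2,0.6])

```text
time: 6.1
tool_pos: [0.5148, 0.0816, 0.0346]
ee_rot: [3.141, -0.001, 1.681]
wrist_force: [-1.9, 0.5, -0.3]
width: 0.0251
finger_force: 30.0
```

Emit:
move_arm(deltas=[0,0,0,0,0,0.1,0.6,0,0,0,0,0,0.1,0.6])

```text
time: 6.3
tool_pos: [0.5149, 0.0816, 0.0338]
ee_rot: [3.141, -0.001, 1.681]
wrist_force: [0.2, 0.6, -1.0]
width: 0.0251
finger_force: 30.0
```

Emit:
move_arm(deltas=[0,0,0,0,0,0.1,0.6,0,0,0,0,0,0.1,0.6])

```text
time: 6.5
tool_pos: [0.515, 0.0816, 0.0328]
ee_rot: [3.14, -0.001, 1.681]
wrist_force: [-0.2, 0.4, -0.0]
width: 0.0252
finger_force: 30.0
```

Emit:
move_arm(deltas=[0,0,0,0,0,0.1,0.6,0,0,0,0,0,0.1,0.6])

```text
time: 6.7
tool_pos: [0.5154, 0.0816, 0.0322]
ee_rot: [3.139, -0.001, 1.681]
wrist_force: [0.2, 0.6, 0.2]
width: 0.0251
finger_force: 30.0
```

Emit:
move_arm(deltas=[0,0,0,0,0,0.1,0.6,0,0,0,0,0,0.1,0.6])

```text
time: 6.9
tool_pos: [0.5159, 0.0817, 0.0315]
ee_rot: [3.138, -0.001, 1.681]
wrist_force: [2.2, 0.2, 2.8]
width: 0.0249
finger_force: 30.0
```

Emit:
move_arm(deltas=[0,0,0,0,0,0.1,0.6,0,0,0,0,0,0.1,0.6])

```text
time: 7.1
tool_pos: [0.5163, 0.0817, 0.0311]
ee_rot: [3.137, -0.001, 1.681]
wrist_force: [1.8, 0.2, 6.5]
width: 0.0253
finger_force: 30.0
```

```bash
python3 - <<'E'
from h import *
go(.515,.0811,.033,96.3)
s=snap('scene');save(s,'s3.png',(205,170,305,260),6)
E
```

```text
t 7.1 pos [0.5163 0.0817 0.0311] rot [ 3.1372e+00 -1.1000e-03  1.6807e+00] F [1.81 0.2  6.53] w 0.0253
turn [ 0.004 -0.001 -0.   ] shift cm [-0.05 -0.14 -0.19]
```

View pics/s3.png

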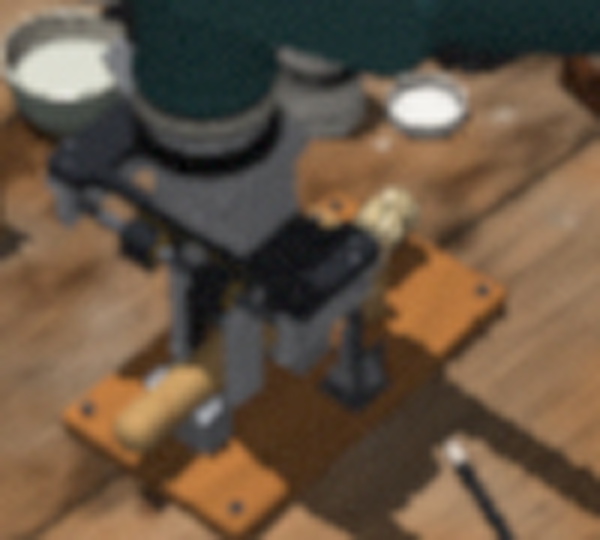

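The crop shows the handle resting in the rear V-block, with its tail at (140,425). The wrist reads 6.5 N upward, so it is bedded. Now release and rise.

Emit:
move_arm(deltas=[0,0,0,0,0,-0.05,0.2,0,0,0,0,0,-0.05,-0.1,0,0,0,0,0,-0.05,-0.1,0,0,0,0,0,-0.05,-0.1])

```text
time: 7.55
tool_pos: [0.5141, 0.0815, 0.0295]
ee_rot: [-3.141, -0.001, 1.681]
wrist_force: [-0.3, 0.2, -0.4]
width: 0.051
finger_force: 0.0
```

Emit:
move_arm(deltas=[0,0,0,0.1,0,-1,-0.1,0,0,0,0.1,0,-3,-0.1,0,0,0,0.1,0,-6,-0.1,0,0,0,0.1,0,-8,0.5,0,0,0,3,0,-8,1,0,0,0,6.5,0,-8,1,0,0,0,10,0,-8,1,0,0,0,10,0,-8,1])

```text
time: 8.35
tool_pos: [0.5033, 0.1843, 0.1112]
ee_rot: [3.14, -0.003, 1.685]
wrist_force: [-0.1, -0.2, -0.5]
width: 0.0149
finger_force: 0.0
```

```bash
python3 - <<'E'
from h import *
O=np.array([.5177,.0592]);ey=np.array([-np.sin(np.radians(6.3)),np.cos(np.radians(6.3))]); ex=np.array([ey[1],-ey[0]])
def J(p): q=p[...,:2]-O; return np.stack([q@ex,q@ey,p[...,2]],-1)
for n in('scene','top'):
    s=snap(n); C=J(cloud(s));h=cv2.cvtColor(s['image'],cv2.COLOR_RGB2HSV)
    m=(abs(C[...,0])<.02)&(C[...,1]>-.064)&(C[...,1]<.12)&(C[...,2]>.047)&(C[...,2]<.075)&(h[...,0]<25)
    p=C[m]; print(n,m.sum(),p.min(0).round(4),p.max(0).round(4))
    for lo in np.arange(-.064,.11,.02):
        k=(p[:,1]>lo)&(p[:,1]<lo+.02)
        if k.sum()>3: print('  y',lo.round(3),'n',k.sum(),'x',p[k,0].min().round(4),p[k,0].max().round(4),'ztop',np.percentile(p[k,2],90).round(4))
    if n=='scene': save(s,'s4.png',(205,170,305,260),6)
print(J(robot.get_obs()['tool_pos']))
p=O+.115*ey; go(p[0],p[1],.040,96.3)
E
```

```text
scene 299 [-0.0145 -0.0592  0.0471] [0.019  0.1    0.0652]
  y -0.064 n 14 x -0.0088 0.0044 ztop 0.0563
  y -0.044 n 32 x -0.0128 0.0115 ztop 0.0609
  y -0.024 n 40 x -0.0145 0.0081 ztop 0.0618
  y -0.004 n 38 x -0.0118 0.0095 ztop 0.0623
  y 0.016 n 40 x -0.013 0.0101 ztop 0.0621
  y 0.036 n 41 x -0.0112 0.019 ztop 0.0608
  y 0.056 n 41 x -0.0124 0.0117 ztop 0.0612
  y 0.076 n 42 x -0.0097 0.0137 ztop 0.0608
  y 0.096 n 11 x -0.0077 0.0092 ztop 0.0565
top 303 [-0.0139 -0.0566  0.047 ] [0.0162 0.0981 0.0745]
  y -0.064 n 18 x -0.0086 0.0062 ztop 0.0579
  y -0.044 n 42 x -0.0139 0.0133 ztop 0.0632
  y -0.024 n 39 x -0.0136 0.0162 ztop 0.0642
  y -0.004 n 40 x -0.0118 0.0111 ztop 0.0646
  y 0.016 n 43 x -0.0121 0.0127 ztop 0.0645
  y 0.036 n 41 x -0.0121 0.0158 ztop 0.0628
  y 0.056 n 38 x -0.0115 0.0121 ztop 0.0641
  y 0.076 n 38 x -0.0109 0.0104 ztop 0.0619
  y 0.096 n 4 x -0.0048 0.0101 ztop 0.0587
[-0.00044302  0.12284091  0.11087737]
t 8.45 pos [0.5038 0.1813 0.1109] rot [ 3.1402e+00 -5.0000e-04  1.6826e+00] F [ 0.21 -0.31 -0.04] w 0.0072
turn [ 0.001 -0.001  0.002] shift cm [-0.79  0.03  7.09]
```

View pics/s4.png

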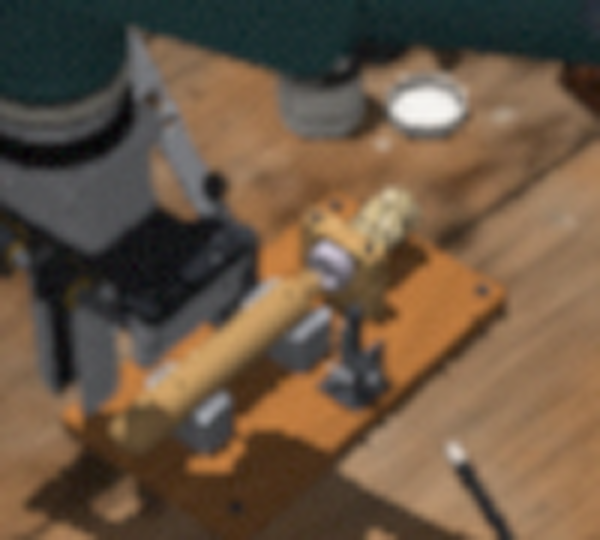

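The crop shows the handle lying in both Vs, with the tenon tip at (318,275) just short of the ferrule mouth at (330,263) and the tail at (130,430). I'll lower the closed fingers behind the tail and push.

Emit:
move_arm(deltas=[0,0,0,0.3,0,2,1,0,0,0,0.3,0,4.5,1,0,0,0,0.3,0,6.5,1,0,0,0,0.3,0,7.3,1,0,0,0,0.3,0,7.4,1,0,0,0,0.3,0,7.4,1])

```text
time: 9.05
tool_pos: [0.5043, 0.1835, 0.0372]
ee_rot: [3.139, -0.001, 1.68]
wrist_force: [0.6, -0.4, -0.8]
width: 0.0003
finger_force: 0.0
```

Emit:
move_arm(deltas=[0,0,0,-0.4,0,0,1,0,0,0,-0.8,0,0,1,0,0,0,-1.0,0,0,1,0,0,0,-1.2,0,0,1,0,0,0,-1.4,0,0,1,0,0,0,-1.6,0,0,1,0,0,0,-1.8,0,0,1,0,0,0,-1.8,0,0,1])

```text
time: 9.85
tool_pos: [0.5056, 0.1659, 0.0364]
ee_rot: [3.141, -0.001, 1.681]
wrist_force: [-0.5, -0.0, 0.5]
width: 0.0003
finger_force: 0.0
```

```bash
cat >> h.py <<'E'
O=np.array([.5177,.0592]);ey=np.array([-np.sin(np.radians(6.3)),np.cos(np.radians(6.3))]); ex=np.array([ey[1],-ey[0]])
def J(p): q=p[...,:2]-O; return np.stack([q@ex,q@ey,p[...,2]],-1)
def st():
    o=robot.get_obs(); F=o['wrist_force']; print('t',o['time'],'jig pos',J(o['tool_pos']).round(4),'F along y_j',(F[:2]@ey).round(2),'F',F.round(2),'rot',o['ee_rot'].round(3))
E
python3 -c "
from h import *
st()"
```

```text
t 9.85 jig pos [-0.0003  0.1074  0.0364] F along y_j 0.05 F [-0.49 -0.    0.47] rot [ 3.141e+00 -1.000e-03  1.681e+00]
```

Emit:
move_arm(deltas=[0,0,0,-0.15,0,0,1,0,0,0,-0.3,0,0,1,0,0,0,-0.45,0,0,1,0,0,0,-0.6,0,0,1,0,0,0,-0.75,0,0,1,0,0,0,-0.9,0,0,1,0,0,0,-1.05,0,0,1,0,0,0,-1.2,0,0,1])

```text
time: 10.65
tool_pos: [0.5069, 0.1541, 0.0364]
ee_rot: [3.141, -0.001, 1.681]
wrist_force: [-1.7, 0.6, 0.5]
width: 0.0008
finger_force: 0.5
```

```bash
python3 - <<'E'
from h import *
st()
s=snap('scene'); C=J(cloud(s));h=cv2.cvtColor(s['image'],cv2.COLOR_RGB2HSV)
m=(abs(C[...,0])<.02)&(C[...,1]>-.07)&(C[...,1]<.12)&(C[...,2]>.054)&(C[...,2]<.075)&(h[...,0]<25)
p=C[m]; print('top line y range',p[:,1].min().round(4),p[:,1].max().round(4))
E
```

```text
t 10.65 jig pos [-0.0004  0.0955  0.0364] F along y_j 0.74 F [-1.66  0.56  0.5 ] rot [ 3.141e+00 -1.000e-03  1.681e+00]
top line y range -0.0699 0.1052
```

Emit:
move_arm(deltas=[0,0,0,-0.1,0,0,1,0,0,0,-0.2,0,0,1,0,0,0,-0.3,0,0,1,0,0,0,-0.4,0,0,1,0,0,0,-0.5,0,0,1,0,0,0,-0.6,0,0,1,0,0,0,-0.7,0,0,1,0,0,0,-0.7,0,0,1])

```text
time: 11.5
tool_pos: [0.5077, 0.1472, 0.0364]
ee_rot: [3.141, -0.001, 1.681]
wrist_force: [-1.0, 0.7, 1.2]
width: 0.0005
finger_force: 0.7
```

Emit:
move_arm(deltas=[0,0,0,-0.1,0,0,1,0,0,0,-0.2,0,0,1,0,0,0,-0.2,0,0,1])

```text
time: 11.8
tool_pos: [0.5078, 0.1453, 0.0364]
ee_rot: [3.141, -0.001, 1.681]
wrist_force: [-1.7, 1.6, 0.4]
width: 0.0005
finger_force: 1.5
```

```bash
python3 -c "
from h import *
st()"
```

```text
t 11.8 jig pos [-0.0004  0.0867  0.0364] F along y_j 1.76 F [-1.71  1.59  0.36] rot [ 3.141e+00 -1.000e-03  1.681e+00]
```

Emit:
move_arm(deltas=[0,0,0,-0.05,0,0,1,0,0,0,-0.1,0,0,1,0,0,0,-0.15,0,0,1,0,0,0,-0.15,0,0,1])

```text
time: 12.2
tool_pos: [0.508, 0.1436, 0.0364]
ee_rot: [3.141, -0.001, 1.681]
wrist_force: [-1.2, 2.7, 1.9]
width: 0.0008
finger_force: 1.5
```

Emit:
move_arm(deltas=[0,0,0,-0.05,0,0,1,0,0,0,-0.1,0,0,1,0,0,0,-0.1,0,0,1])

```text
time: 12.5
tool_pos: [0.5081, 0.1426, 0.0364]
ee_rot: [3.141, -0.001, 1.681]
wrist_force: [-1.7, 2.9, 1.5]
width: 0.0004
finger_force: 1.6
```

Emit:
move_arm(deltas=[0,0,0,-0.05,0,0,1,0,0,0,-0.1,0,0,1,0,0,0,-0.1,0,0,1])

```text
time: 12.8
tool_pos: [0.5082, 0.1417, 0.0364]
ee_rot: [3.141, -0.001, 1.681]
wrist_force: [-1.0, 3.5, 1.1]
width: 0.0009
finger_force: 1.7
```

Emit:
move_arm(deltas=[0,0,0,-0.05,0,0,1,0,0,0,-0.1,0,0,1,0,0,0,-0.1,0,0,1])

```text
time: 13.1
tool_pos: [0.5084, 0.1406, 0.0364]
ee_rot: [3.141, -0.001, 1.681]
wrist_force: [-2.0, 2.7, 1.2]
width: 0.0004
finger_force: 1.7
```

Emit:
move_arm(deltas=[0,0,0,-0.05,0,0,1,0,0,0,-0.1,0,0,1,0,0,0,-0.1,0,0,1])

```text
time: 13.4
tool_pos: [0.5085, 0.1396, 0.0364]
ee_rot: [3.141, -0.001, 1.681]
wrist_force: [-2.3, 2.4, 1.1]
width: 0.0006
finger_force: 1.7
```

Emit:
move_arm(deltas=[0,0,0,-0.05,0,0,1,0,0,0,-0.1,0,0,1,0,0,0,-0.1,0,0,1])

```text
time: 13.7
tool_pos: [0.5085, 0.1387, 0.0363]
ee_rot: [3.141, -0.001, 1.681]
wrist_force: [-2.8, 3.8, 2.0]
width: 0.0002
finger_force: 2.0
```

Emit:
move_arm(deltas=[0,0,0,-0.05,0,0,1,0,0,0,-0.1,0,0,1,0,0,0,-0.1,0,0,1])

```text
time: 14.0
tool_pos: [0.5086, 0.1386, 0.0364]
ee_rot: [3.141, -0.003, 1.681]
wrist_force: [-3.2, 5.9, 1.6]
width: 0.0002
finger_force: 3.0
```

Emit:
move_arm(deltas=[0,0,0,-0.05,0,0,1,0,0,0,-0.1,0,0,1,0,0,0,-0.1,0,0,1])

```text
time: 14.3
tool_pos: [0.5086, 0.1385, 0.0364]
ee_rot: [3.141, -0.005, 1.681]
wrist_force: [-3.2, 8.2, 1.4]
width: 0.0006
finger_force: 4.1
```

Emit:
move_arm(deltas=[0,0,0,-0.05,0,0,1,0,0,0,-0.05,0,0,1])

```text
time: 14.5
tool_pos: [0.5086, 0.1385, 0.0364]
ee_rot: [3.14, -0.006, 1.681]
wrist_force: [-3.2, 9.0, 2.3]
width: 0.0004
finger_force: 4.6
```

```bash
python3 -c "
from h import *
st()"
```

```text
t 14.5 jig pos [-0.0004  0.0798  0.0364] F along y_j 9.28 F [-3.16  8.99  2.29] rot [ 3.14  -0.006  1.681]
```

Emit:
move_arm(deltas=[0,0,0,-0.05,0,0,1,0,0,0,-0.1,0,0,1,0,0,0,-0.15,0,0,1,0,0,0,-0.15,0,0,1])

```text
time: 14.9
tool_pos: [0.5085, 0.1384, 0.0364]
ee_rot: [3.14, -0.008, 1.681]
wrist_force: [-2.3, 11.7, 1.3]
width: 0.0004
finger_force: 6.2
```

Emit:
move_arm(deltas=[0,0,0,-0.05,0,0,1,0,0,0,-0.1,0,0,1,0,0,0,-0.1,0,0,1,0,0,0,-0.1,0,0,1])

```text
time: 15.3
tool_pos: [0.5086, 0.1383, 0.0365]
ee_rot: [3.14, -0.01, 1.682]
wrist_force: [-3.6, 14.2, 2.1]
width: 0.0005
finger_force: 7.2
```

```bash
python3 -c "
from h import *
st()"
```

```text
t 15.3 jig pos [-0.0004  0.0797  0.0365] F along y_j 14.51 F [-3.64 14.19  2.1 ] rot [ 3.14  -0.01   1.682]
```

Emit:
move_arm(deltas=[0,0,0,0,0,0,1,0,0,0,0.5,0,0,1,0,0,0,2,0,0,1,0,0,0,5,0,0,1,0,0,0,5,0,-4,1,0,0,0,5,0,-9,1,0,0,0,5,0,-14,1,0,0,0,5,0,-19,1])

```text
time: 16.1
tool_pos: [0.5038, 0.1827, 0.2282]
ee_rot: [3.139, 0.001, 1.68]
wrist_force: [1.1, 0.1, -0.5]
width: 0.0005
finger_force: 0.0
```

```bash
cat >> h.py <<'E'
def gj(x,y,z,yaw=6.3):
    p=O+x*ex+y*ey; st(); go(p[0],p[1],z,yaw)
E
python3 - <<'E'
from h import *
gj(.145,-.034,.26)
s=snap('top'); C=J(cloud(s)); 
m=(C[...,0]>.06)&(C[...,0]<.15)&(abs(C[...,1]+.034)<.025)&(C[...,2]>.09)&(C[...,2]<.2)
p=C[m]; print(len(p),'strap angle',np.degrees(np.pi-np.arctan2(p[:,2]-.07,p[:,0]-.038)).round(1)[:12],'y',p[:,1].min(),p[:,1].max(),'max x',p[:,0].max(),'max z',p[:,2].max())
s=snap('scene'); C=J(cloud(s));h=cv2.cvtColor(s['image'],cv2.COLOR_RGB2HSV)
m=(abs(C[...,0])<.02)&(C[...,1]>-.064)&(C[...,1]<.12)&(C[...,2]>.054)&(C[...,2]<.075)&(h[...,0]<25)
p=C[m]; print('handle y',p[:,1].min(),p[:,1].max())
E
```

```text
t 16.1 jig pos [-0.0003  0.1243  0.2282] F along y_j -0.07 F [ 1.06  0.05 -0.47] rot [3.139e+00 1.000e-03 1.680e+00]
t 16.1 pos [0.5038 0.1827 0.2282] rot [3.1393e+00 1.0000e-03 1.6800e+00] F [ 1.06  0.05 -0.47] w 0.0005
turn [ 3.00e-03 -1.00e-03  1.57e+00] shift cm [-15.82  14.55  -3.13]
142 strap angle [129.  127.8 127.  127.8 128.5 128.  124.9 125.7 126.4 127.6 125.9 126.9] y -0.047049323192864284 -0.02250606801842882 max x 0.11947698268991427 max z 0.18322870708030958
handle y -0.06375500263865602 0.07209150409917406
```

Emit:
move_arm(deltas=[0,0,0.14,-1.5,2,-3,1,0,0,0.28,-3,4,-3.1,1,0,0,0.42,-4.5,6,-3.1,1,0,0,0.56,-6,8,-3.1,1,0,0,0.7,-7.5,10,-3.1,1,0,0,0.84,-9,12,-3.1,1,0,0,0.98,-11,13.5,-3.1,1,0,0,1.12,-13,14.55,-3.1,1])

```text
time: 17.0
tool_pos: [0.6636, 0.0688, 0.2555]
ee_rot: [3.141, 0.001, 0.554]
wrist_force: [0.3, 0.3, -1.1]
width: 0.0007
finger_force: 0.0
```

```bash
python3 -c "
from h import *
gj(.145,-.034,.26)"
```

```text
t 17.0 jig pos [ 0.1461 -0.0065  0.2555] F along y_j 0.24 F [ 0.28  0.27 -1.08] rot [3.141e+00 1.000e-03 5.540e-01]
t 17.0 pos [0.6636 0.0688 0.2555] rot [3.1411e+00 6.0000e-04 5.5410e-01] F [ 0.28  0.27 -1.08] w 0.0007
turn [0.001 0.    0.444] shift cm [-1.28  2.44 -0.45]
```

Emit:
move_arm(deltas=[0,0,0.14,-0.4,0.8,0,1,0,0,0.28,-0.8,1.6,0,1,0,0,0.42,-1.28,2.44,0,1,0,0,0.444,-1.28,2.44,2,1,0,0,0.444,-1.28,2.44,5,1,0,0,0.444,-1.28,2.44,8,1,0,0,0.444,-1.28,2.44,10,1,0,0,0.444,-1.28,2.44,10,1])

```text
time: 17.8
tool_pos: [0.6622, 0.0421, 0.1514]
ee_rot: [-3.141, 0.008, 0.116]
wrist_force: [0.2, 0.4, 0.3]
width: 0.0003
finger_force: 0.0
```

```bash
python3 -c "
from h import *
gj(.145,-.034,.155)"
```

```text
t 17.8 jig pos [ 0.1418 -0.0329  0.1514] F along y_j 0.4 F [0.19 0.42 0.3 ] rot [-3.141  0.008  0.116]
t 17.8 pos [0.6622 0.0421 0.1514] rot [-3.1408  0.0084  0.1161] F [0.19 0.42 0.3 ] w 0.0003
turn [-0.001  0.008  0.006] shift cm [ 0.32  0.12 -0.36]
```

Emit:
move_arm(deltas=[0,0.008,0.006,-1.2,0.1,0,1,0,0.008,0.006,-2.7,0.1,-0.4,1,0,0.008,0.006,-4.2,0.1,-0.9,1,0,0.008,0.006,-5.7,0.1,-1.6,1,0,0.008,0.006,-7.2,0.1,-2.1,1,0,0.008,0.006,-8.7,0.1,-2.7,1,0,0.008,0.006,-9.7,0.1,-3.1,1,0,0.008,0.006,-9.7,0.1,-3.1,1])

```text
time: 18.6
tool_pos: [0.5685, 0.03, 0.1904]
ee_rot: [3.142, -0.012, 0.11]
wrist_force: [-0.2, 1.4, -0.2]
width: 0.0007
finger_force: 0.0
```

```bash
python3 -c "
from h import *
gj(.018,-.034,.185)
s=snap('scene'); save(s,'s5.png',(205,150,305,240),6)
"
```

```text
t 18.6 jig pos [ 0.0473 -0.0346  0.1904] F along y_j 1.44 F [-0.15  1.43 -0.17] rot [ 3.142 -0.012  0.11 ]
t 18.6 pos [0.5685 0.03   0.1904] rot [ 3.1416 -0.0124  0.1104] F [-0.15  1.43 -0.17] w 0.0007
turn [ 0.    -0.012  0.   ] shift cm [-2.94 -0.06  0.51]
```

View pics/s5.png

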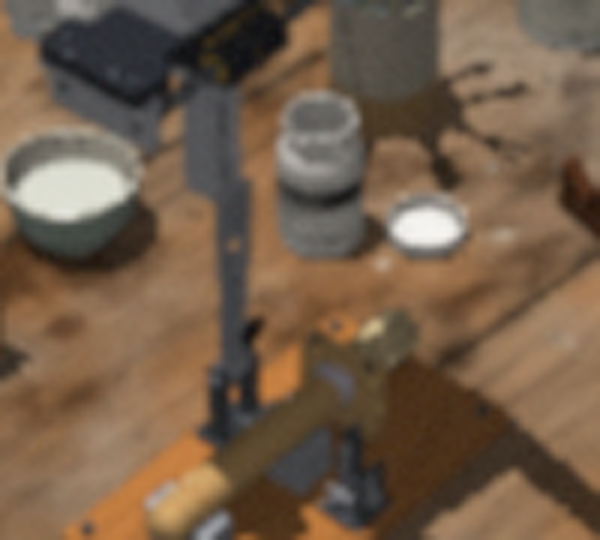

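The crop shows the strap upright, with the finger behind its tab at about (215,150). The handle's shoulder is against the ferrule at (325,385), and the jar and bowl are untouched. Continuing along the arc.

Emit:
move_arm(deltas=[0,-0.012,0,-1.5,0,0.3,1,0,-0.012,0,-3.5,0,0.7,1,0,-0.012,0,-5.45,0,1.4,1,0,-0.012,0,-7.25,0,2.45,1,0,-0.012,0,-8.85,0,3.8,1,0,-0.012,0,-10.05,0,4.95,1,0,-0.012,0,-10.95,0,6.2,1,0,-0.012,0,-11.5,0,7.1,1])

```text
time: 19.45
tool_pos: [0.4543, 0.0176, 0.1153]
ee_rot: [-3.141, 0.004, 0.111]
wrist_force: [-0.1, 1.2, 0.3]
width: 0.0004
finger_force: 0.0
```

```bash
python3 -c "
from h import *
gj(-.0746,-.034,.103)
s=snap('scene'); save(s,'s6.png',(205,160,305,250),6)
C=J(cloud(s)); m=(C[...,0]<.0)&(C[...,0]>-.1)&(abs(C[...,1]+.034)<.018)&(C[...,2]>.08)&(C[...,2]<.2)
p=C[m]; print(len(p),np.degrees(np.arctan2(p[:,2]-.07,.038-p[:,0])).round(1)[::12],p[::12].round(3))
"
```

```text
t 19.45 jig pos [-0.0676 -0.0344  0.1153] F along y_j 1.19 F [-0.07  1.19  0.34] rot [-3.141  0.004  0.111]
t 19.45 pos [0.4543 0.0176 0.1153] rot [-3.1405  0.0039  0.1107] F [-0.07  1.19  0.34] w 0.0004
turn [-0.001  0.004  0.001] shift cm [-0.69 -0.04  1.23]
252 [50.8 46.7 42.7 45.  42.6 40.6 37.9 34.6 35.6 23.2 24.7 31.9 22.2 30.4
 20.1 25.1 27.1 21.4 17.1 21.4 21.4] [[-0.059 -0.024  0.189]
 [-0.068 -0.023  0.183]
 [-0.075 -0.035  0.174]
 [-0.059 -0.02   0.167]
 [-0.065 -0.023  0.165]
 [-0.073 -0.023  0.165]
 [-0.077 -0.028  0.159]
 [-0.079 -0.035  0.15 ]
 [-0.057 -0.023  0.138]
 [-0.009 -0.041  0.09 ]
 [-0.007 -0.033  0.091]
 [-0.069 -0.023  0.137]
 [-0.02  -0.033  0.094]
 [-0.077 -0.023  0.137]
 [-0.028 -0.033  0.094]
 [-0.076 -0.034  0.123]
 [-0.07  -0.021  0.125]
 [-0.047 -0.025  0.103]
 [-0.036 -0.024  0.093]
 [-0.08  -0.03   0.116]
 [-0.083 -0.025  0.117]]
```

View pics/s6.png

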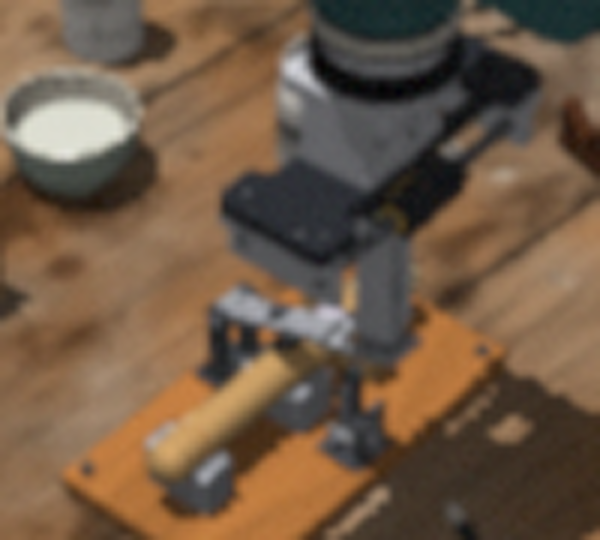

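The crop shows the strap swung nearly closed at about 20 deg, with the finger standing on the tab at (385,340), clear of the hook. Now the slow press.

Emit:
move_arm(deltas=[0,0.004,0,-0.25,0,0.4,1,0,0.004,0,-0.5,0,0.8,1,0,0.004,0,-0.7,0,1.2,1,0,0.004,0,-0.85,0,1.5,1,0,0.004,0,-1.0,0,1.8,1,0,0.004,0,-1.1,0,2.1,1,0,0.004,0,-1.1,0,2.1,1])

```text
time: 20.2
tool_pos: [0.4435, 0.0165, 0.095]
ee_rot: [-3.14, -0.001, 0.111]
wrist_force: [0.4, -0.2, -0.1]
width: 0.0003
finger_force: 0.0
```

```bash
python3 -c "
from h import *
gj(-.0805,-.034,.085)
"
```

```text
t 20.2 jig pos [-0.0784 -0.0343  0.095 ] F along y_j -0.28 F [ 0.41 -0.24 -0.11] rot [-3.14e+00 -1.00e-03  1.11e-01]
t 20.2 pos [0.4435 0.0165 0.095 ] rot [-3.1404e+00 -8.0000e-04  1.1080e-01] F [ 0.41 -0.24 -0.11] w 0.0003
turn [-0.001 -0.001  0.001] shift cm [-0.21 -0.03  1.  ]
```

Emit:
move_arm(deltas=[0,0,0,-0.1,0,0.1,1,0,0,0,-0.15,0,0.2,1,0,0,0,-0.15,0,0.3,1,0,0,0,-0.15,0,0.4,1,0,0,0,-0.15,0,0.5,1,0,0,0,-0.15,0,0.5,1])

```text
time: 20.8
tool_pos: [0.4421, 0.0163, 0.0902]
ee_rot: [-3.141, -0.001, 0.111]
wrist_force: [0.6, -0.2, 1.8]
width: 0.0005
finger_force: 0.5
```

Emit:
move_arm(deltas=[0,0,0,0,0,0.1,1,0,0,0,0,0,0.2,1,0,0,0,0,0,0.3,1,0,0,0,0,0,0.3,1])

```text
time: 21.2
tool_pos: [0.4419, 0.0163, 0.0875]
ee_rot: [-3.141, -0.0, 0.111]
wrist_force: [-0.9, -0.3, 4.0]
width: 0.0004
finger_force: 1.9
```

Emit:
move_arm(deltas=[0,0,0,0,0,0.1,1,0,0,0,0,0,0.2,1,0,0,0,0,0,0.2,1])

```text
time: 21.5
tool_pos: [0.4417, 0.0163, 0.0854]
ee_rot: [-3.141, 0.0, 0.111]
wrist_force: [-2.7, -0.3, 5.1]
width: 0.0003
finger_force: 2.4
```

Emit:
move_arm(deltas=[0,0,0,0,0,0.1,1,0,0,0,0,0,0.1,1])

```text
time: 21.7
tool_pos: [0.4416, 0.0162, 0.0845]
ee_rot: [-3.141, 0.0, 0.111]
wrist_force: [-1.8, -0.5, 5.4]
width: 0.0006
finger_force: 2.6
```

Emit:
move_arm(deltas=[0,0,0,0,0,0.1,1,0,0,0,0,0,0.1,1])

```text
time: 21.9
tool_pos: [0.4415, 0.0162, 0.0836]
ee_rot: [-3.141, 0.001, 0.111]
wrist_force: [-3.2, -0.8, 5.0]
width: 0.0005
finger_force: 2.9
```

Emit:
move_arm(deltas=[0,0,0,0,0,0.1,1,0,0,0,0,0,0.1,1])

```text
time: 22.1
tool_pos: [0.4414, 0.0162, 0.0827]
ee_rot: [-3.141, 0.001, 0.111]
wrist_force: [-4.4, 0.1, 6.6]
width: 0.0006
finger_force: 3.1
```

Emit:
move_arm(deltas=[0,0,0,0,0,0.1,1,0,0,0,0,0,0.1,1])

```text
time: 22.3
tool_pos: [0.4413, 0.0162, 0.0817]
ee_rot: [-3.141, 0.001, 0.111]
wrist_force: [-4.0, -0.7, 7.5]
width: 0.0005
finger_force: 3.4
```

Emit:
move_arm(deltas=[0,0,0,0,0,0.1,1,0,0,0,0,0,0.1,1])

```text
time: 22.5
tool_pos: [0.4413, 0.0162, 0.0808]
ee_rot: [-3.141, 0.001, 0.111]
wrist_force: [-4.2, -1.2, 6.7]
width: 0.0005
finger_force: 3.6
```

Emit:
move_arm(deltas=[0,0,0,0,0,0.1,1,0,0,0,0,0,0.1,1])

```text
time: 22.7
tool_pos: [0.4412, 0.0162, 0.0799]
ee_rot: [-3.141, 0.001, 0.111]
wrist_force: [-5.4, -0.4, 8.5]
width: 0.0004
finger_force: 4.0
```

Emit:
move_arm(deltas=[0,0,0,0,0,0.1,1,0,0,0,0,0,0.1,1])

```text
time: 22.9
tool_pos: [0.4411, 0.0162, 0.0787]
ee_rot: [-3.141, 0.002, 0.111]
wrist_force: [-4.7, -0.7, 7.2]
width: 0.0001
finger_force: 3.7
```

Emit:
move_arm(deltas=[0,0,0,0,0,0.1,1,0,0,0,0,0,0.1,1])

```text
time: 23.1
tool_pos: [0.441, 0.0162, 0.0775]
ee_rot: [-3.141, 0.002, 0.111]
wrist_force: [-4.2, -0.7, 6.7]
width: 0.0006
finger_force: 3.4
```

Emit:
move_arm(deltas=[0,0,0,0,0,0.06,1,0,0,0,0,0,0.06,1])

```text
time: 23.3
tool_pos: [0.4409, 0.0162, 0.0768]
ee_rot: [-3.141, 0.002, 0.111]
wrist_force: [-4.6, -0.5, 5.9]
width: 0.0008
finger_force: 3.2
```

Emit:
move_arm(deltas=[0,0,0,0,0,0.06,1,0,0,0,0,0,0.06,1])

```text
time: 23.5
tool_pos: [0.4409, 0.0162, 0.0761]
ee_rot: [-3.141, 0.002, 0.111]
wrist_force: [-4.4, -0.9, 6.3]
width: 0.0005
finger_force: 3.2
```

Emit:
move_arm(deltas=[0,0,0,0,0,0.06,1,0,0,0,0,0,0.06,1])

```text
time: 23.7
tool_pos: [0.4408, 0.0162, 0.0755]
ee_rot: [-3.141, 0.002, 0.111]
wrist_force: [-4.4, -1.1, 5.7]
width: 0.0008
finger_force: 3.1
```

Emit:
move_arm(deltas=[0,0,0,0,0,0.06,1,0,0,0,0,0,0.06,1])

```text
time: 23.9
tool_pos: [0.4408, 0.0162, 0.0748]
ee_rot: [-3.141, 0.002, 0.111]
wrist_force: [-4.2, 0.0, 6.6]
width: 0.0005
finger_force: 3.0
```

Emit:
move_arm(deltas=[0,0,0,0,0,0.06,1,0,0,0,0,0,0.06,1])

```text
time: 24.1
tool_pos: [0.4408, 0.0162, 0.0742]
ee_rot: [-3.141, 0.002, 0.111]
wrist_force: [-4.5, 0.3, 6.0]
width: 0.0005
finger_force: 2.9
```

Emit:
move_arm(deltas=[0,0,0,0,0,0.06,1,0,0,0,0,0,0.06,1])

```text
time: 24.3
tool_pos: [0.4408, 0.0162, 0.0736]
ee_rot: [-3.141, 0.002, 0.111]
wrist_force: [-4.3, -0.7, 6.0]
width: 0.0004
finger_force: 2.9
```

Emit:
move_arm(deltas=[0,0,0,0,0,0.06,1,0,0,0,0,0,0.06,1])

```text
time: 24.5
tool_pos: [0.4408, 0.0162, 0.073]
ee_rot: [-3.141, 0.002, 0.111]
wrist_force: [-3.9, -1.1, 5.8]
width: 0.0004
finger_force: 2.9
```

Emit:
move_arm(deltas=[0,0,0,0,0,0.06,1,0,0,0,0,0,0.06,1])

```text
time: 24.7
tool_pos: [0.4408, 0.0162, 0.0724]
ee_rot: [-3.141, 0.002, 0.111]
wrist_force: [-5.2, -1.5, 6.0]
width: 0.0005
finger_force: 2.9
```

Emit:
move_arm(deltas=[0,0,0,0,0,0.06,1,0,0,0,0,0,0.06,1])

```text
time: 24.9
tool_pos: [0.4409, 0.0162, 0.0718]
ee_rot: [-3.141, 0.002, 0.111]
wrist_force: [-5.8, -1.4, 6.2]
width: 0.0003
finger_force: 2.8
```

Emit:
move_arm(deltas=[0,0,0,0,0,0.06,1,0,0,0,0,0,0.06,1])

```text
time: 25.1
tool_pos: [0.4409, 0.0162, 0.0711]
ee_rot: [-3.141, 0.002, 0.111]
wrist_force: [-4.8, -0.8, 5.2]
width: 0.0004
finger_force: 2.8
```

```bash
python3 -c "
from h import *
st()"
```

```text
t 25.1 jig pos [-0.0811 -0.0343  0.0711] F along y_j -0.27 F [-4.82 -0.81  5.17] rot [-3.141e+00  2.000e-03  1.110e-01]
```

Emit:
move_arm(deltas=[0,0,0,0,0,0.05,1,0,0,0,0,0,0.1,1,0,0,0,0,0,0.1,1])

```text
time: 25.4
tool_pos: [0.441, 0.0162, 0.0701]
ee_rot: [-3.141, 0.002, 0.111]
wrist_force: [-3.3, -1.5, 4.3]
width: 0.0005
finger_force: 2.4
```

Emit:
move_arm(deltas=[0,0,0,0,0,0.05,1,0,0,0,0,0,0.1,1,0,0,0,0,0,0.1,1])

```text
time: 25.7
tool_pos: [0.4412, 0.0162, 0.0693]
ee_rot: [-3.141, 0.001, 0.111]
wrist_force: [-4.5, -0.8, 6.9]
width: 0.0003
finger_force: 3.0
```

Emit:
move_arm(deltas=[0,0,0,0,0,0.05,1,0,0,0,0,0,0.1,1,0,0,0,0,0,0.1,1])

```text
time: 26.0
tool_pos: [0.4413, 0.0162, 0.0685]
ee_rot: [-3.141, 0.001, 0.111]
wrist_force: [-3.9, -1.4, 6.3]
width: 0.0007
finger_force: 3.3
```

Emit:
move_arm(deltas=[0,0,0,0,0,0.05,1,0,0,0,0,0,0.1,1,0,0,0,0,0,0.1,1])

```text
time: 26.3
tool_pos: [0.4413, 0.0162, 0.0676]
ee_rot: [-3.141, 0.001, 0.111]
wrist_force: [-5.0, -1.0, 7.5]
width: 0.0004
finger_force: 3.6
```

Emit:
move_arm(deltas=[0,0,0,0,0,0.05,1,0,0,0,0,0,0.05,1])

```text
time: 26.5
tool_pos: [0.4413, 0.0162, 0.0675]
ee_rot: [-3.141, 0.001, 0.111]
wrist_force: [-5.1, -0.5, 8.5]
width: 0.0005
finger_force: 4.4
```

Emit:
move_arm(deltas=[0,0,0,0,0,0.05,1,0,0,0,0,0,0.05,1])

```text
time: 26.7
tool_pos: [0.4413, 0.0162, 0.0673]
ee_rot: [-3.141, 0.001, 0.111]
wrist_force: [-6.8, -0.3, 10.0]
width: 0.0007
finger_force: 5.2
```

Emit:
move_arm(deltas=[0,0,0,0,0,0.05,1,0,0,0,0,0,0.05,1])

```text
time: 26.9
tool_pos: [0.4413, 0.0162, 0.0672]
ee_rot: [-3.141, 0.001, 0.111]
wrist_force: [-7.5, -0.9, 12.5]
width: 0.0004
finger_force: 6.1
```

Emit:
move_arm(deltas=[0,0,0,0,0,0.05,1,0,0,0,0,0,0.05,1])

```text
time: 27.1
tool_pos: [0.4413, 0.0162, 0.067]
ee_rot: [-3.141, 0.001, 0.111]
wrist_force: [-7.8, -0.9, 13.6]
width: 0.0005
finger_force: 6.9
```

```bash
python3 - <<'E'
from h import *
st()
s=snap('scene'); save(s,'s7.png',(225,180,305,240),9); C=J(cloud(s))
m=(C[...,0]<.035)&(C[...,0]>-.1)&(abs(C[...,1]+.034)<.012)&(C[...,2]>.062)&(C[...,2]<.1)
p=C[m]; print(p[np.argsort(p[:,0])][::4].round(4))
E
```

```text
t 27.1 jig pos [-0.0806 -0.0344  0.067 ] F along y_j 0.0 F [-7.83 -0.86 13.56] rot [-3.141e+00  1.000e-03  1.110e-01]
[[-0.0943 -0.033   0.0638]
 [-0.0929 -0.0295  0.0658]
 [-0.0909 -0.0373  0.0674]
 [-0.0904 -0.0267  0.094 ]
 [-0.0899 -0.0429  0.0944]
 [-0.0897 -0.038   0.0936]
 [-0.0892 -0.0337  0.083 ]
 [-0.0889 -0.0396  0.0734]
 [-0.0878 -0.0257  0.0655]
 [-0.0872 -0.0309  0.093 ]
 [-0.0864 -0.0378  0.0686]
 [-0.0857 -0.0231  0.0663]
 [-0.0816 -0.0284  0.0637]
 [-0.0769 -0.0238  0.0783]
 [-0.074  -0.0222  0.0823]
 [-0.0726 -0.0243  0.0657]
 [-0.0643 -0.0243  0.0649]
 [-0.057  -0.0386  0.067 ]
 [-0.0521 -0.0344  0.0626]
 [-0.0482 -0.0237  0.0687]
 [-0.045  -0.0225  0.0722]
 [-0.03   -0.0255  0.0646]
 [-0.0158 -0.0222  0.072 ]
 [-0.0007 -0.0247  0.065 ]
 [ 0.0225 -0.0265  0.0676]
 [ 0.0305 -0.0359  0.0695]
 [ 0.0325 -0.0333  0.0748]
 [ 0.0336 -0.0344  0.0686]]
```

View pics/s7.png

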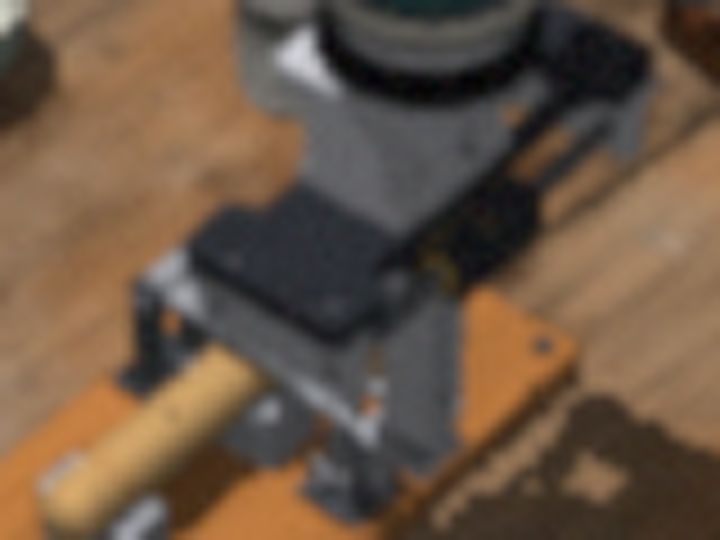

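The crop shows the strap level over the handle, with the finger pressing the tab at (420,450). Force rose steeply with almost no travel, so the pin is on its hard seat. Backing off now, then checking that the strap stays down.

Emit:
move_arm(deltas=[0,0,0,0,0,-0.2,1,0,0,0,0,0,-0.4,1,0,0,0,0,0,-0.6,1,0,0,0,0,0,-0.8,1,0,0,0,0,0,-1,1,0,0,0,0,0,-1,1])

```text
time: 27.75
tool_pos: [0.4425, 0.0164, 0.0753]
ee_rot: [-3.14, -0.002, 0.111]
wrist_force: [-0.1, 1.0, -0.6]
width: 0.0004
finger_force: 0.0
```

Emit:
move_arm(deltas=[0,0,0,0,0,-2,1,0,0,0,-2,0,-5,1,0,0,0,-6,0,-9,1,0,0,0,-10,0,-13,1,0,0,0,-14,0,-15,1,0,0,0,-14,0,-15,1,0,0,0,-14,0,-15,1])

```text
time: 28.45
tool_pos: [0.3033, 0.0005, 0.2262]
ee_rot: [3.142, -0.006, 0.11]
wrist_force: [0.6, -0.4, 0.2]
width: 0.0003
finger_force: 0.0
```

```bash
python3 - <<'E'
from h import *
st()
for n in('scene','top'):
    s=snap(n); C=J(cloud(s)); h=cv2.cvtColor(s['image'],cv2.COLOR_RGB2HSV)
    for lo,hi in((-.098,-.085),(-.085,-.07),(-.07,-.03),(-.03,0),(0,.03)):
        m=(C[...,0]<hi)&(C[...,0]>lo)&(abs(C[...,1]+.034)<.014)&(C[...,2]>.055)&(C[...,2]<.12)
        print(n,lo,m.sum(),np.round(np.percentile(C[m][:,2],[10,50,90]),4))
    m=(abs(C[...,0])<.02)&(C[...,1]>-.064)&(C[...,1]<.12)&(C[...,2]>.054)&(C[...,2]<.075)&(h[...,0]<25)&(h[...,1]>60)
    p=C[m]; print('handle y',p[:,1].max())
    C=cloud(s);x,y,z=C[...,0],C[...,1],C[...,2]
    m=(abs(x-.47)<.05)&(abs(y+.295)<.1)&(z>.046)&(z<.058); print('spare',C[m].mean(0).round(4))
E
```

```text
t 28.45 jig pos [-0.2196 -0.0348  0.2262] F along y_j -0.49 F [ 0.63 -0.42  0.23] rot [ 3.142 -0.006  0.11 ]
scene -0.098 17 [0.0651 0.069  0.0728]
scene -0.085 26 [0.0665 0.0691 0.0718]
scene -0.07 63 [0.0663 0.0694 0.074 ]
scene -0.03 57 [0.0578 0.0704 0.0759]
scene 0 44 [0.0641 0.0718 0.0757]
handle y 0.07050418349395117
spare [ 0.4627 -0.3357  0.05  ]
top -0.098 22 [0.0664 0.0695 0.0736]
top -0.085 32 [0.0634 0.0693 0.0742]
top -0.07 63 [0.0653 0.0709 0.0764]
top -0.03 54 [0.0601 0.0696 0.0782]
top 0 51 [0.061  0.0723 0.079 ]
handle y 0.07083642492515649
spare [ 0.47   -0.2962  0.0513]
```

The tab stays near z 0.069, which fits a latch but is within the depth noise. A light touch will settle it.

Emit:
move_arm(deltas=[0,0,0,4,0,2,1,0,0,0,8,0,5,1,0,0,0,12,0,9,1,0,0,0,14,0,12,1,0,0,0,14,0,14,1,0,0,0,14,0,14.7,1,0,0,0,14,0,15,1,0,0,0,14,0,15,1])

```text
time: 29.35
tool_pos: [0.4422, 0.0164, 0.075]
ee_rot: [-3.14, -0.0, 0.111]
wrist_force: [-0.0, -0.1, 0.9]
width: 0.0005
finger_force: 0.0
```

Emit:
move_arm(deltas=[0,0,0,0,0,0.2,1,0,0,0,0,0,0.4,1,0,0,0,0,0,0.45,1,0,0,0,0,0,0.45,1])

```text
time: 29.75
tool_pos: [0.4424, 0.0163, 0.0713]
ee_rot: [-3.141, -0.002, 0.111]
wrist_force: [0.6, -0.4, 0.7]
width: 0.0005
finger_force: 0.0
```

Emit:
move_arm(deltas=[0,0,0,0,0,0.05,1,0,0,0,0,0,0.05,1])

```text
time: 29.95
tool_pos: [0.4422, 0.0163, 0.0704]
ee_rot: [-3.14, -0.001, 0.111]
wrist_force: [-0.6, -0.0, 0.0]
width: 0.0005
finger_force: 0.0
```

Emit:
move_arm(deltas=[0,0,0,0,0,0.05,1,0,0,0,0,0,0.05,1])

```text
time: 30.15
tool_pos: [0.4423, 0.0163, 0.07]
ee_rot: [-3.141, -0.001, 0.111]
wrist_force: [-0.5, -1.0, 0.9]
width: 0.0004
finger_force: 0.6
```

Emit:
move_arm(deltas=[0,0,0,0,0,0.05,1,0,0,0,0,0,0.05,1])

```text
time: 30.35
tool_pos: [0.4423, 0.0163, 0.0698]
ee_rot: [-3.141, -0.001, 0.111]
wrist_force: [-1.7, -0.0, 3.8]
width: 0.0006
finger_force: 2.1
```

Emit:
move_arm(deltas=[0,0,0,0,0,0.05,1,0,0,0,0,0,0.1,1,0,0,0,0,0,0.1,1])

```text
time: 30.65
tool_pos: [0.4424, 0.0164, 0.0691]
ee_rot: [-3.141, -0.002, 0.111]
wrist_force: [-3.2, 0.1, 6.4]
width: 0.0006
finger_force: 3.2
```

Emit:
move_arm(deltas=[0,0,0,0,0,0.05,1,0,0,0,0,0,0.1,1,0,0,0,0,0,0.1,1])

```text
time: 30.95
tool_pos: [0.4424, 0.0163, 0.0682]
ee_rot: [-3.141, -0.002, 0.111]
wrist_force: [-3.2, 0.6, 7.5]
width: 0.0004
finger_force: 3.4
```

Emit:
move_arm(deltas=[0,0,0,0,0,0.05,1,0,0,0,0,0,0.1,1,0,0,0,0,0,0.1,1])

```text
time: 31.25
tool_pos: [0.4424, 0.0163, 0.0675]
ee_rot: [-3.141, -0.002, 0.111]
wrist_force: [-2.4, 0.4, 8.3]
width: 0.0005
finger_force: 4.1
```

Emit:
move_arm(deltas=[0,0,0,0,0,0.05,1,0,0,0,0,0,0.05,1,0,0,0,0,0,0.05,1])

```text
time: 31.55
tool_pos: [0.4424, 0.0163, 0.0674]
ee_rot: [-3.141, -0.002, 0.111]
wrist_force: [-4.2, -0.4, 9.3]
width: 0.0007
finger_force: 5.0
```

The re-press matches a latch: the strap sits preloaded at 0.070, takes about 6 N before it moves, then meets the same hard seat at 0.0675. An unlatched strap would sit with only the 1–2 N of hinge friction. Retreating.

Emit:
move_arm(deltas=[0,0,0,0,0,-0.2,1,0,0,0,0,0,-0.5,1,0,0,0,0,0,-1,1,0,0,0,0,0,-3,1,0,0,0,-3,0,-6,1,0,0,0,-7,0,-10,1,0,0,0,-11,0,-14,1,0,0,0,-11,0,-14,1])

```text
time: 32.35
tool_pos: [0.3326, 0.0037, 0.2098]
ee_rot: [3.14, -0.009, 0.11]
wrist_force: [-0.4, -0.7, -0.0]
width: 0.0005
finger_force: 0.0
```

```bash
python3 - <<'E'
from h import *
st()
for n in('scene','top'):
    s=snap(n); C=J(cloud(s)); h=cv2.cvtColor(s['image'],cv2.COLOR_RGB2HSV)
    m=(C[...,0]<-.07)&(C[...,0]>-.098)&(abs(C[...,1]+.034)<.014)&(C[...,2]>.055)&(C[...,2]<.12)
    print('tab z',np.median(C[m][:,2]).round(4))
    m=(abs(C[...,0])<.02)&(C[...,1]>-.064)&(C[...,1]<.12)&(C[...,2]>.054)&(C[...,2]<.075)&(h[...,0]<25)&(h[...,1]>60)
    print('tail y',C[m][:,1].max().round(4))
print(robot.close_job())
E
```

```text
t 32.35 jig pos [-0.1901 -0.0349  0.2098] F along y_j -0.66 F [-0.36 -0.71 -0.02] rot [ 3.14  -0.009  0.11 ]
tab z 0.0685
tail y 0.0709
tab z 0.0686
tail y 0.0698
the job is handed in; nothing more can be done
None
```

The handle is in the Vs and home on the ferrule, bedded at about 14.5 N; the strap is down and appears latched, judged by touch and force. The job was handed in at about 32 s, but no verdict came back.

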